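# Try the vacuum valve at the instrument inspection bench

### The job

On the instrument inspection bench, try the yellow vacuum knob of the three-valve rail: pull it straight up out to its detent, keep it out for two seconds, then push it back down fully home and let go. Leave the blue and the white knob pushed in.

Things in the scene. Friction and masses are not known exactly. Their poses are not given: they have to be found in the camera images.
- yellow_knob (a joint): travel of the yellow pull knob, m: 0 home (down), 0.025 fully out (up) at its detent and hard stop. It slides straight up and down and does not turn. A sprung over-centre link inside resists with about 5 N at the start of either stroke and less towards mid travel; pulled past about 17 mm it snaps fully out and stays out; pushed or let go below about 10 mm it snaps home
- yellow_grip (a point): centre line of the yellow knob, an upright cylinder 32 mm wide, 36 mm tall; point 15 mm below its top, 21 mm above its underside, moving with it. When home it is 121 mm above the bench, 31 mm above a steel collar (44 mm wide) on a grey block 62 mm square. Three such valves stand 120 mm apart, in any order, in a row turned up to 20 degrees; point's z up, y along the row, x across it
- blue_grip (a point): middle of the blue knob, same shape, block and action as the yellow one; a look-alike that must stay pushed in. This point is 31 mm above the steel collar of its valve block, in the middle of the knob; z is up, y runs along the row of valves
- white_grip (a point): middle of the white knob, same shape, block and action as the yellow one; a look-alike that must stay pushed in. This point is 31 mm above the steel collar of its valve block, in the middle of the knob; z is up, y runs along the row of valves

How it is judged:
By the outcome, as a careful person would: the job done as asked, in the order asked, and still so for the second after the job is handed in, with the robot touching nothing.
It also fails if it takes over 35 s, if anything falls off the work surface, if the arm or the gripper's body presses on something with over 40 N, if the wrist force passes 120 N, or if a joint passes its speed limit or range.

### The arm

A 6-joint arm with a two-finger parallel gripper is mounted at the origin on the work surface. World frame = base frame: x ahead of the robot, y to its left, z up, the work surface at z = 0. Lengths are in m, angles in rad, forces in N, time in s.
With the tool pointing down it reaches from about 0.3 to 0.875 m from the base axis. Payload 6.4 kg.
Tool frame: the origin (TCP) lies midway between the tips of the shut fingers; the grasp point (between the pads) lies 19 mm behind it; z points along the fingers, y is the line along which they close (so a half turn about z gives the same grasp; the last joint's range is limited). The gripper opens to 85 mm and grips with 20 to 120 N. Pads are 22 mm wide; open, the fingers measure 114 mm over their backs; the gripper's body (76 mm by 85 mm) begins 54 mm behind the grasp point. The pads swing forward as they close: fully open they stand 13 mm farther back than shut.
Start: joints at [-1.343, 0.181, 1.607, -0, 1.354, -0.206], TCP at [0.242, -0.522, 0.231] pointing down, gripper open.
Joint ranges: [-2.99, 2.99], [-0.89, 2.07], [0.3, 2.58], [-1.14, 4.28], [0, 2.63], [-3.12, 3.12]. Speed limits (rad/s): [2.57, 2.57, 3.01, 3.14, 3.14, 3.14].

### API

Orientations are given as a unit quaternion [w, x, y, z].
In Python, from bench import status, camera, ctrl gives the robot as it stands. The module is installed in compiled form; this text tells all that it offers.
- The arm moves only by the shell command python3 -m handwheel 'ROWS'. ROWS is JSON, a list that holds one entry, the list of rows, each a list of 7 numbers: the opening, from -1 (shut) to 1 (fully open), then the shift along the tool's x, y, z in cm, then the turn, a rotation vector about the tool's x, y, z in degrees. A call has 1 to 10 rows; each row is the pose to reach, as a shift and turn from the pose commanded when the call began, along the tool's axes at that moment; what a row does not reach only later rows make up. A row lasts 1/8 s, in which the tool goes at most 62.5 mm and 10.7 degrees, less where a joint would pass 70% of its speed; a pose out of reach is approached as far as the arm can. A call with a gripper value outside its range is refused whole. The fingers move at their own pace and stop on an object; the grip force is fixed at half the most. Time passes only in rows, so rows that repeat a pose let the fingers close. It gives the time, the measured TCP pose, the force, the opening and the grip force at its end, in the units of the state.
- status.get_obs(): the state, without advancing time (a new reading comes with each control period).
- camera(name): name is "scene" or "top"; returns a dict with "frame" (384x512x3 uint8, blue, green, red), "depth" (384x512 float32, m along the optical axis (not along the pixel's ray), 0 where there is no reading), "fx", "fy", "cx", "cy" (pixels), "extrinsics" (4x4, takes a point from camera to world coordinates). Camera axes: x right, y down, z forward; pixel columns grow to the right and rows downward; lengths in m; the calibration is good to about 2 mm. A picture is of the moment at which its call begins.
- ctrl.hand_in(): hands the job in; it is judged then, once.
The state is a dict: "time_s": time; "q": joint angles; "dq": joint speeds; "joint_efforts": joint torques, N m; "eef_pos": TCP position; "eef_rot": TCP orientation; "wrist_force": force on the tool from outside, world axes, zero at the start; "torque": the same for the moment, N m; "opening": opening from 0.0 (shut) to 1.0 (fully open); "grasp_force": force on a finger pad.
Only numpy, scipy, OpenCV 4.12 (cv2) and the standard library are available. Lean on these libraries where they do the work, as an engineer would, in place of code of your own. Each camera call takes 0.05 s, during which the arm holds its last target. There are 200 camera calls.

## Working session

There is one attempt and no reset: what is moved stays moved. The work goes in short steps, Python scripts to look and compute and a shell command to move; the robot and the scene stay as the last step left them, time stands still between calls to the robot, and variables do not carry over. Pictures are saved under pics/ and viewed, at most 10 in all, crops included, and the job is handed in when it is done.

```bash
mkdir -p pics; python3 - <<'E'
from bench import status, camera
import cv2,numpy as np
o=status.get_obs();print({k:np.round(v,3).tolist() for k,v in o.items()})
ims=[]
for n in("scene","top"):
    c=camera(n);np.savez(n+".npz",**c);ims.append(c["frame"]);print(n,c["fx"],c["cx"],c["cy"],np.round(c["extrinsics"],3).tolist())
cv2.imwrite("pics/a.png",cv2.resize(np.hstack(ims),(800,300)))
E
```

```text
{'time_s': 0.0, 'q': [-1.343, 0.182, 1.608, 0.0, 1.354, -0.206], 'dq': [0.001, 0.0, -0.0, 0.001, 0.001, 0.0], 'joint_efforts': [0.0, -44.488, -35.134, -0.0, 0.009, 0.0], 'eef_pos': [0.242, -0.521, 0.23], 'eef_rot': [-0.001, 0.977, 0.215, -0.0], 'wrist_force': [0.808, 0.604, -0.861], 'torque': [0.027, -0.043, -0.059], 'grasp_force': 0.0, 'opening': 0.999}
scene 425.3256390999566 265.7683159163466 190.27811000928548 [[-0.663, 0.621, -0.419, 0.895], [0.749, 0.544, -0.379, 0.354], [-0.007, -0.565, -0.825, 0.787], [0.0, 0.0, 0.0, 1.0]]
top 474.57385965517284 260.5798919812548 191.76913767767755 [[-0.146, -0.967, 0.209, 0.4], [-0.989, 0.143, -0.028, 0.061], [-0.003, -0.211, -0.977, 0.985], [0.0, 0.0, 0.0, 1.0]]
```

View pics/a.png

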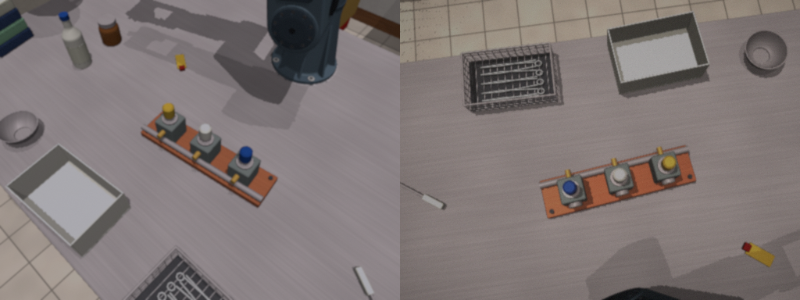

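The scene view (left) shows the rail with yellow, white and blue knobs, yellow at about full-res (215,141). In the top view (right) yellow is at about (344,209), white (282,225) and blue (218,240). A pipe with brass fittings runs along one side of the rail.

```bash
cat > m.py <<'E'
import cv2,numpy as np
def measure(n,c,seeds):
    hsv=cv2.cvtColor(c["frame"],cv2.COLOR_BGR2HSV);E=c["extrinsics"];out={}
    R={"yellow":((18,120,60),(32,255,255)),"blue":((105,120,40),(125,255,255)),"white":((0,0,135),(180,60,255))}
    for k,s in seeds.items():
        m=cv2.inRange(hsv,*R[k]);num,l,st,ce=cv2.connectedComponentsWithStats(m)
        i=min((i for i in range(1,num) if st[i,4]>60),key=lambda i:np.hypot(*(ce[i]-s)))
        v,u=np.nonzero((l==i)&(c["depth"]>0));d=c["depth"][v,u]
        P=np.c_[(u-c["cx"])/c["fx"]*d,(v-c["cy"])/c["fy"]*d,d]@E[:3,:3].T+E[:3,3]
        zt=np.percentile(P[:,2],92);T=P[abs(P[:,2]-zt)<.004]
        r,_=cv2.minEnclosingCircle(T[:,:2].astype(np.float32))
        out[k]=np.r_[T[:,:2].mean(0),zt];print(n,k,st[i],"top",out[k].round(4),"circ",np.round(r,4),round(_,4),len(T))
    return out
S={"scene":dict(yellow=(215,141),white=(263,168),blue=(314,198)),"top":dict(yellow=(344,209),white=(282,225),blue=(218,240))}
E
python3 - <<'E'
from m import *
D={n:dict(np.load(n+".npz")) for n in S}
r={n:measure(n,D[n],S[n]) for n in S}
for n in r:
    a=r[n]["blue"]-r[n]["yellow"];print(np.linalg.norm(a),np.degrees(np.arctan2(a[1],a[0])))
f=D["scene"]["frame"][90:260,170:370];g=D["top"]["frame"][170:290,170:390]
cv2.imwrite("pics/b.png",np.vstack([cv2.resize(f,(400,340),interpolation=2),cv2.resize(g,(400,218),interpolation=2)]))
# height map near the row
for n in D:
    c=D[n];v,u=np.indices(c["depth"].shape);d=c["depth"]
    P=np.stack([(u-c["cx"])/c["fx"]*d,(v-c["cy"])/c["fy"]*d,d],-1)@c["extrinsics"][:3,:3].T+c["extrinsics"][:3,3]
    y=r[n]["yellow"];q=P[(np.hypot(*(P[...,:2]-y[:2]).transpose(2,0,1))<.1)&(d>0)]
    for b in np.arange(-.09,.1,.02): 
        print([round(float(np.max(q[(abs(q[:,0]-y[0]-a)<.01)&(abs(q[:,1]-y[1]-b)<.01)][:,2],initial=-1)),3) for a in np.arange(-.08,.09,.02)])
E
```

```text
scene yellow [208 132  15  20 239] top [ 0.5348 -0.1093  0.1369] circ [ 0.5342 -0.1093] 0.0149 120
scene white [211 178  34  22  84] top [ 0.5646 -0.0538  0.0397] circ [ 0.5661 -0.0549] 0.0458 82
scene blue [307 188  16  21 265] top [0.5114 0.1276 0.1373] circ [0.5117 0.1282] 0.0149 153
top yellow [335 200  19  18 249] top [ 0.5316 -0.1096  0.1382] circ [ 0.5313 -0.1094] 0.0152 168
top white [269 215  21  23 276] top [0.5199 0.0097 0.1377] circ [0.5201 0.0096] 0.0143 179
top blue [209 232  16  16 202] top [0.5074 0.1281 0.1387] circ [0.5071 0.1278] 0.0141 165
0.23809926412129773 95.6186874468315
0.2388924015882903 95.81051540700393
[-1.0, -1.0, 0.021, 0.021, 0.022, 0.004, -1.0, 0.001, -1.0]
[-1.0, -1.0, 0.023, 0.024, 0.022, 0.025, 0.041, 0.034, 0.002]
[0.002, -1.0, -1.0, -1.0, -1.0, 0.023, 0.041, 0.022, 0.003]
[0.003, -1.0, -1.0, -1.0, 0.089, 0.087, 0.083, 0.021, 0.003]
[0.003, 0.002, 0.082, 0.137, 0.139, 0.137, 0.082, 0.068, 0.005]
[0.003, 0.02, 0.085, 0.136, 0.138, 0.137, 0.077, 0.069, 0.004]
[0.003, 0.022, 0.085, 0.086, 0.086, 0.086, 0.039, 0.003, 0.004]
[-1.0, 0.022, 0.023, 0.023, 0.023, 0.04, 0.04, 0.003, 0.004]
[-1.0, -1.0, -1.0, -1.0, 0.024, 0.04, 0.04, 0.003, 0.004]
[-1.0, -1.0, -1.0, 0.089, 0.091, 0.085, 0.039, 0.003, -1.0]
[-1.0, 0.003, 0.023, 0.021, 0.019, 0.007, 0.005, 0.001, -1.0]
[0.004, 0.005, 0.027, 0.028, 0.024, 0.025, 0.042, 0.035, 0.004]
[0.004, 0.003, 0.024, 0.025, 0.025, 0.024, 0.043, 0.024, 0.004]
[0.004, 0.005, 0.059, 0.088, 0.09, 0.088, 0.084, 0.022, 0.005]
[0.005, 0.004, 0.084, 0.138, 0.14, 0.138, 0.086, 0.064, 0.006]
[0.006, 0.021, 0.086, 0.137, 0.14, 0.14, 0.082, 0.068, 0.005]
[0.004, 0.023, 0.084, 0.088, 0.092, 0.088, 0.042, 0.006, 0.004]
[0.004, 0.023, 0.025, 0.024, 0.024, 0.042, 0.041, 0.004, 0.005]
[0.004, 0.024, 0.025, 0.024, 0.026, 0.042, 0.04, 0.006, 0.004]
[-1.0, 0.024, 0.089, 0.092, 0.091, 0.088, 0.042, 0.003, -1.0]
```

View pics/b.png

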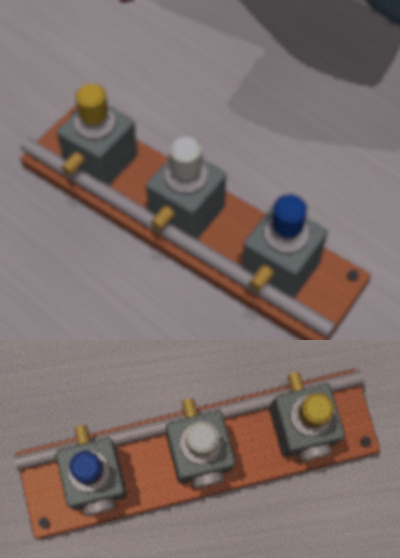

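The crops confirm it: the yellow knob stands free at the rail's far-right end as the robot sees it. Two views put its centre at about (0.533, -0.1095) with its top at z≈0.138, and the row lies at 95.7°. Next I'll work out the approach in tool axes.

```bash
cat > go.py <<'E'
import sys,numpy as np
from bench import status
from scipy.spatial.transform import Rotation as Q
o=status.get_obs();R=Q.from_quat(np.roll(o["eef_rot"],-1))
t=np.array([float(a) for a in sys.argv[1:4]]);yd=np.radians(-84.3)
y=np.array([np.cos(yd),np.sin(yd),0]);z=np.array([0,0,-1.]);W=Q.from_matrix(np.c_[np.cross(y,z),y,z])
print("cm",(R.inv().apply(t-o["eef_pos"])*100).round(2),"deg",np.degrees((R.inv()*W).as_rotvec()).round(2),"pos",np.round(o["eef_pos"],4),"t",o["time_s"],"q",np.round(o["q"],2),"F",np.round(o["wrist_force"],1),"op",o["opening"],o["grasp_force"])
E
python3 go.py 0.533 -0.1095 0.2
```

```text
cm [ 43.75 -25.11   3.1 ] deg [-0.09 -0.   19.16] pos [ 0.2416 -0.5212  0.2305] t 0.1 q [-1.34  0.18  1.61 -0.    1.35 -0.21] F [-0.9 -0.2 -0.9] op 1.002716979949205 0.0
```

```bash
python3 -m handwheel '[[[1,4.4,-2.5,0.3,0,0,2],[1,9,-5.2,0.6,0,0,4],[1,14,-8,1,0,0,6],[1,19,-11,1.3,0,0,8.5],[1,24,-13.8,1.7,0,0,11],[1,29,-16.6,2.1,0,0,13],[1,34,-19.5,2.4,0,0,15],[1,39,-22.4,2.8,0,0,17],[1,43.8,-25.1,3.1,0,0,19.2],[1,43.8,-25.1,3.1,0,0,19.2]]]'; python3 go.py 0.533 -0.1095 0.101
```

```text
time_s: 1.35
eef_pos: [0.5346, -0.1064, 0.1995]
eef_rot: [-0.001, 0.999, 0.052, -0.0]
wrist_force: [-0.1, -0.5, -0.4]
opening: 1.001
grasp_force: 0.0
cm [-0.19  0.31  9.85] deg [-0.07  0.04  0.24] pos [ 0.5346 -0.1064  0.1995] t 1.35 q [-0.41  0.15  1.71  0.    1.28  1.05] F [-0.1 -0.5 -0.4] op 1.001474629859871 0.0
```

```bash
python3 -m handwheel '[[[1,0,0,0,0,0,0],[1,0,0,0,0,0,0]]]' >/dev/null; python3 go.py 0.533 -0.1095 0.101; python3 - <<'E'
from m import *
from bench import camera
ims=[]
for n in S:
    c=camera(n)
    try: measure(n,c,dict(yellow=S[n]["yellow"]))
    except Exception as e: print(e)
    u,v=S[n]["yellow"];ims.append(cv2.resize(c["frame"][v-90:v+90,u-120:u+120],(400,300)))
cv2.imwrite("pics/c.png",np.hstack(ims))
E
```

```text
cm [ 0.01 -0.14  9.92] deg [ 0.01  0.02 -0.13] pos [ 0.5331 -0.1109  0.2002] t 1.6 q [-0.42  0.14  1.72 -0.    1.28  1.05] F [ 0.3  0.9 -0.2] op 1.0045900169931665 0.0
scene yellow [208 132  15  20 244] top [ 0.5352 -0.1097  0.1371] circ [ 0.5348 -0.1098] 0.015 120
top yellow [459 321  20  20 245] top [ 0.2702 -0.3341  0.0083] circ [ 0.2717 -0.3337] 0.0201 206
```

View pics/c.png

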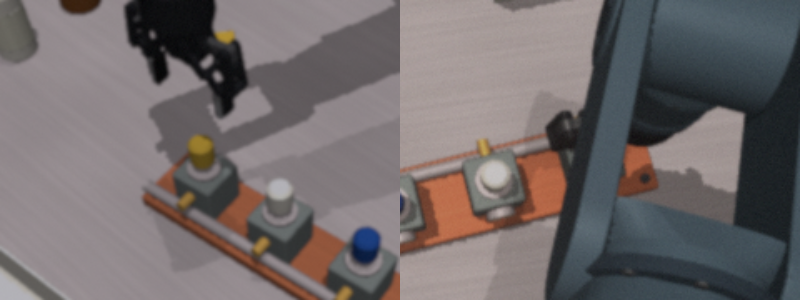

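The left crop shows the open fingers above the yellow knob (crop pixel (202,150)). In the top view the arm hides the knob. I'll descend with a small y correction.

```bash
python3 -m handwheel '[[[1,0,-0.1,1.5,0,0,0],[1,0,-0.1,3,0,0,0],[1,0,-0.1,4.5,0,0,0],[1,0,-0.1,6,0,0,0],[1,0,-0.1,7.5,0,0,0],[1,0,-0.1,8.7,0,0,0],[1,0,-0.1,9.5,0,0,0],[1,0,-0.1,9.9,0,0,0],[1,0,-0.1,9.9,0,0,0],[1,0,-0.1,9.9,0,0,0]]]'; python3 go.py 0.533 -0.1095 0.101;  python3 - <<'E'
from m import *
from bench import camera
c=camera("scene");u,v=S["scene"]["yellow"]
cv2.imwrite("pics/d.png",cv2.resize(c["frame"][v-60:v+60,u-80:u+80],(640,480)))
E
```

```text
time_s: 2.95
eef_pos: [0.5339, -0.109, 0.1018]
eef_rot: [0.0, 0.999, 0.049, 0.0]
wrist_force: [-0.1, -0.2, 0.5]
opening: 1.003
grasp_force: 0.0
cm [-0.1   0.04  0.08] deg [ 0.03 -0.05 -0.04] pos [ 0.5339 -0.109   0.1018] t 2.95 q [-0.42  0.27  1.79  0.    1.09  1.05] F [-0.1 -0.2  0.5] op 1.0031418740828486 0.0
```

View pics/d.png

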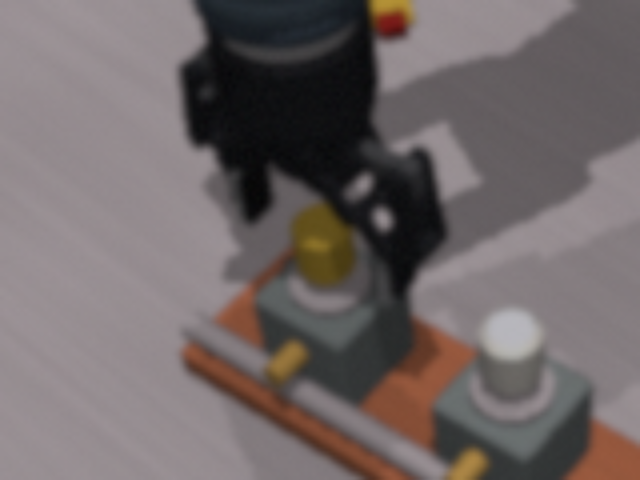

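The yellow knob (320,245) sits between the two fingers (255,200 and 400,270), with nothing touching. Closing now.

```bash
python3 -m handwheel '[[[-1,0,0,0,0,0,0],[-1,0,0,0,0,0,0],[-1,0,0,0,0,0,0],[-1,0,0,0,0,0,0],[-1,0,0,0,0,0,0],[-1,0,0,0,0,0,0],[-1,0,0,0,0,0,0],[-1,0,0,0,0,0,0]]]'
```

```text
time_s: 4.0
eef_pos: [0.534, -0.1112, 0.1022]
eef_rot: [0.002, 0.999, 0.049, 0.0]
wrist_force: [-1.2, -8.1, 2.8]
opening: 0.361
grasp_force: 59.5
```

Gripped at 60 N, with an 8 N side load. I'll relieve that by about 1 mm along tool +y while pulling up.

```bash
python3 -m handwheel '[[[-1,0,0.1,-0.2,0,0,0],[-1,0,0.1,-0.5,0,0,0],[-1,0,0.1,-0.8,0,0,0],[-1,0,0.1,-1.1,0,0,0],[-1,0,0.1,-1.4,0,0,0],[-1,0,0.1,-1.7,0,0,0],[-1,0,0.1,-2.0,0,0,0],[-1,0,0.1,-2.3,0,0,0],[-1,0,0.1,-2.5,0,0,0],[-1,0,0.1,-2.6,0,0,0]]]'
```

```text
time_s: 5.25
eef_pos: [0.5339, -0.1113, 0.1274]
eef_rot: [0.001, 0.999, 0.049, 0.0]
wrist_force: [1.8, -6.2, -6.6]
opening: 0.357
grasp_force: 60.0
```

```bash
python3 -m handwheel '[[[-1,0,0,0,0,0,0],[-1,0,0,0,0,0,0],[-1,0,0,0,0,0,0]]]'; python3 - <<'E'
from m import *
from bench import camera
c=camera("scene");measure("scene",c,dict(yellow=(215,136)));u,v=S["scene"]["yellow"]
cv2.imwrite("pics/e.png",cv2.resize(c["frame"][v-60:v+60,u-80:u+80],(640,480)))
E
```

```text
time_s: 5.62
eef_pos: [0.5339, -0.1113, 0.1273]
eef_rot: [0.001, 0.999, 0.049, 0.0]
wrist_force: [0.9, -6.9, -1.7]
opening: 0.362
grasp_force: 60.1
scene yellow [206 125  10  19 149] top [ 0.5404 -0.1117  0.1625] circ [ 0.5398 -0.1103] 0.0161 61
```

View pics/e.png

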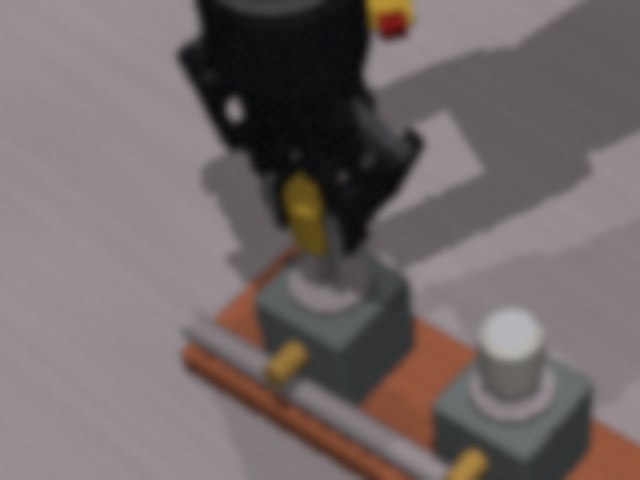

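The knob is out: its stem shows at (330,265), its top is at z=0.1625 (up 25 mm), and the white knob is still in. I'll add 1 mm upward to confirm the stop, and hold for 2.5 s.

```bash
python3 -m handwheel '[[[-1,0,0,-0.1,0,0,0],[-1,0,0,-0.1,0,0,0],[-1,0,0,-0.1,0,0,0],[-1,0,0,-0.1,0,0,0],[-1,0,0,-0.1,0,0,0],[-1,0,0,-0.1,0,0,0],[-1,0,0,-0.1,0,0,0],[-1,0,0,-0.1,0,0,0],[-1,0,0,-0.1,0,0,0],[-1,0,0,-0.1,0,0,0]]]'; python3 -m handwheel '[[[-1,0,0,0,0,0,0],[-1,0,0,0,0,0,0],[-1,0,0,0,0,0,0],[-1,0,0,0,0,0,0],[-1,0,0,0,0,0,0],[-1,0,0,0,0,0,0],[-1,0,0,0,0,0,0],[-1,0,0,0,0,0,0],[-1,0,0,0,0,0,0],[-1,0,0,0,0,0,0]]]'
```

```text
time_s: 6.92
eef_pos: [0.5338, -0.1113, 0.1274]
eef_rot: [0.001, 0.999, 0.049, 0.0]
wrist_force: [4.7, -7.0, -9.2]
opening: 0.357
grasp_force: 60.5
time_s: 8.18
eef_pos: [0.5339, -0.1113, 0.1274]
eef_rot: [0.001, 0.999, 0.049, 0.0]
wrist_force: [3.8, -7.4, -10.4]
opening: 0.358
grasp_force: 60.5
```

It's firmly at the stop and has been held for over 2.5 s. Pushing home.

```bash
python3 -m handwheel '[[[-1,0,0,0.3,0,0,0],[-1,0,0,0.6,0,0,0],[-1,0,0,0.9,0,0,0],[-1,0,0,1.2,0,0,0],[-1,0,0,1.5,0,0,0],[-1,0,0,1.8,0,0,0],[-1,0,0,2.1,0,0,0],[-1,0,0,2.4,0,0,0],[-1,0,0,2.7,0,0,0],[-1,0,0,2.8,0,0,0]]]'; python3 -m handwheel '[[[-1,0,0,0,0,0,0],[-1,0,0,0,0,0,0]]]'
```

```text
time_s: 9.43
eef_pos: [0.534, -0.1113, 0.1021]
eef_rot: [0.001, 0.999, 0.049, 0.0]
wrist_force: [-8.5, -2.5, 17.6]
opening: 0.361
grasp_force: 63.1
time_s: 9.68
eef_pos: [0.534, -0.1113, 0.1022]
eef_rot: [0.001, 0.999, 0.049, 0.0]
wrist_force: [-4.6, -3.4, 11.7]
opening: 0.361
grasp_force: 62.9
```

```bash
python3 -m handwheel '[[[1,0,0,-0.1,0,0,0],[1,0,0,-0.1,0,0,0],[1,0,0,-0.1,0,0,0],[1,0,0,-0.1,0,0,0],[1,0,0,-0.1,0,0,0],[1,0,0,-0.1,0,0,0],[1,0,0,-0.1,0,0,0],[1,0,0,-0.1,0,0,0]]]'
```

```text
time_s: 10.68
eef_pos: [0.5336, -0.1099, 0.1013]
eef_rot: [-0.0, 0.999, 0.049, -0.0]
wrist_force: [-0.3, -0.1, 0.2]
opening: 1.004
grasp_force: 0.0
```

```bash
python3 -m handwheel '[[[1,0,0,-1,0,0,0],[1,0,0,-2.5,0,0,0],[1,0,0,-4.5,0,0,0],[1,0,0,-7,0,0,0],[1,0,0,-10,0,0,0],[1,0,0,-12,0,0,0],[1,0,0,-13,0,0,0],[1,0,0,-13,0,0,0],[1,0,0,-13,0,0,0]]]'; python3 - <<'E'
from m import *
from bench import camera
c=camera("scene");measure("scene",c,dict(yellow=S["scene"]["yellow"],blue=S["scene"]["blue"]));u,v=S["scene"]["white"]
cv2.imwrite("pics/f.png",cv2.resize(c["frame"][v-90:v+90,u-120:u+120],(640,480)))
E
```

```text
time_s: 11.8
eef_pos: [0.5331, -0.1097, 0.2304]
eef_rot: [-0.0, 0.999, 0.049, -0.001]
wrist_force: [0.6, 0.2, -0.1]
opening: 0.998
grasp_force: 0.0
scene yellow [208 132  15  20 248] top [ 0.5349 -0.1102  0.1369] circ [ 0.5348 -0.1105] 0.0153 122
scene blue [307 188  16  21 266] top [0.5116 0.1279 0.1374] circ [0.512  0.1281] 0.0151 158
```

View pics/f.png

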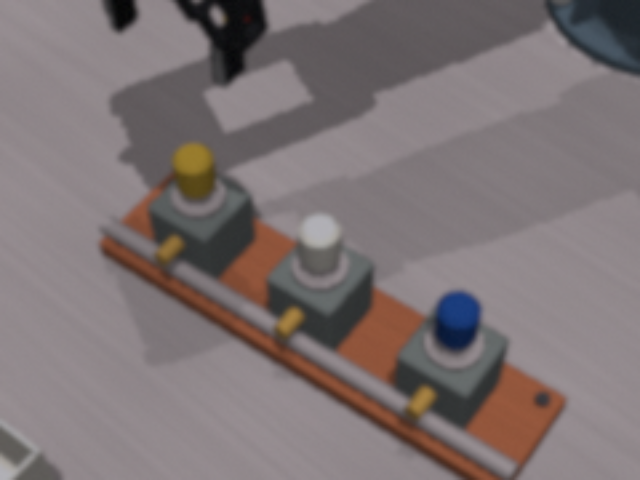

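All three knobs are home: yellow (195,170) with its top back at z=0.1369, white (320,245) and blue (457,320). The gripper is clear of everything.

```bash
python3 -c "
from bench import ctrl
print(ctrl.hand_in())"
```

```text
the job is handed in; nothing more can be done
None
```

I pulled the yellow knob out to its stop, held it there for over 2.5 s, then pushed it fully home and let go; the blue and white knobs stayed in, and I handed the job in at about 12 s.

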